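# Close and lock the water filter's cover

## Task

Close the hinged cover of the water filter on the kitchen counter. Then take the lock knob with the bar grip from the wooden stand, put its cross-bar down through the slot in the cover, press it down against its spring collar and turn it a quarter turn clockwise (seen from above) until it catches and stays locked by itself when you let go. Do not force the knob (keep the push on it under 25 N), and leave the plug in the stand and the mug, the tumbler and the shaker where they are.

Things in the scene. Friction and masses are not known exactly. Their poses are not given: they have to be found in the camera images.
- filter_unit: White open-topped tub of a counter-top water filter, 180 (x) x 220 (y) x 90 mm high, fixed. Origin: centre of its underside; x points from its front (tab side) to its hinge side, z up. Under the slot floats a steel receptacle; its level, so how deep the knob must go, differs by up to 3 mm either way and cannot be judged by eye.
- cover (a joint): Hinge of the aluminium cover (6 mm thick, 175 mm from hinge to front edge, 210 mm wide): 0 = closed flat on the tub, grows as it opens, rad. Hinge line along the unit's y at unit x = +85 mm, z = 90 mm (cover's underside). It stays where left; 2 to 4 N down on the tab closes it.
- tab (a point): On the upper face of the cover's thumb tab (the tab is 50 mm wide along y, reaches 25 mm beyond the front edge); this point is 190 mm from the hinge line, 10 mm from the tab's end. Turns with the cover. The place to push the cover shut from above.
- slot (a point): Slot centre at the upper face of the CLOSED cover, 96 mm above the counter at unit x = -50 mm, y = 0; fixed to the tub, does not move with the cover. Axes as filter_unit. Slot 31 mm long along x, 11 mm wide along y, square-cut, through the cover and again through the receptacle plate 1 to 7 mm below it. A cam bar under that plate turns clockwise only, to a stop 5 to 10 degrees past 90.
- collar (a point): Top centre of the round black spring collar on the cover round the slot: 52 mm outside, 38 mm inside diameter, 14 mm high. The knob's flange presses on it, 1.2 N per mm. The knob turns only after sinking 4 to 10 mm (5 to 12 N, by the receptacle's level); 1.5 mm deeper its foot meets the receptacle's hard floor. Between the two it turns; at 90 degrees it rises 2.5 mm into a groove and catches.
- knob: Grey plastic and steel lock knob, 60 g. Origin: centre of its round flange's underside (flange 48 mm wide, 4 thick). On it a bar grip 42 mm long (x), 12 thick (y), top 32 mm above the origin. Below, a stem 8 mm in diameter with a cross-bar 28 mm long (x), 8 wide, 5 high, underside 30.5 mm below the origin. Origin over the slot point: unlocked on the collar 14 mm, locked 6.5 to 12.5.
- stand: Fixed wooden block 80 (x) x 160 (y) x 45 mm with two 34 mm square sockets 80 mm apart along y. Origin: centre of its underside. One socket holds the knob, the other the plug.
- plug: Plain grey plug with a round 24 mm cap grip, 20 mm high over a 48 mm flange, hanging in the other socket of the stand; not needed. Origin: centre of the flange's underside.
- tumbler: Drinking glass, 68 mm diameter, 100 mm high; a bystander. Origin: centre of its underside.
- shaker: Small glass shaker, 36 mm diameter, 75 mm high, between the filter and the stand; a bystander. Origin: centre of its underside.
- mug: White mug with a handle, 76 mm diameter, 75 mm high; a bystander. Origin: centre of its underside.

How it is judged:
On the way, in this order (a step that is already met when the one before it is completed fails the run):
1. the cover is shut (value of joint cover below 0.04 rad), for 0.2 s.
2. the knob stands upright in the slot of the shut cover, its flange at the collar, not yet turned (value of joint cover below 0.04 rad and horizontal distance between knob and slot below 0.006 m and z of knob in the frame of filter_unit below 0.1125 m and angle between the x axis of knob and the x axis of filter_unit, either way round below 0.25 rad and angle between knob's own z axis and vertical below 0.15 rad), for 0.1 s.
At the end, for the whole second after the job is handed in: Cover shut (within 0.04 rad); knob released, at rest, upright (0.12 rad), within 6 mm of the slot's centre, its bar across the slot (along the unit's y within 0.2 rad) and its flange held down by the cam: underside less than 109.5 mm above the counter (value of joint cover below 0.04 rad and horizontal distance between knob and slot below 0.006 m and z of knob in the frame of filter_unit below 0.1095 m and angle between the x axis of knob and the y axis of filter_unit, either way round below 0.2 rad and angle between knob's own z axis and vertical below 0.12 rad and linear speed of knob below 0.02 m/s); the robot touches nothing.
It fails at once if the knob is forced: pushed on the filter unit with over 40 N (contact force between knob and filter_unit above 40 N).
It fails at once if the plug is pulled out or moved by over 30 mm (distance of plug from where it was at the start of the episode above 0.03 m).
It fails at once if the mug, the tumbler or the shaker is moved by over 40 mm (distance of any of mug, tumbler, shaker from where it was at the start of the episode above 0.04 m).
It also fails if it takes over 72 s, if anything falls off the work surface, if the arm or the gripper's body presses on something with over 40 N, if the wrist force passes 120 N, or if a joint passes its speed limit or range.

## Robot

A 6-joint arm with a two-finger parallel gripper is mounted at the origin on the work surface. World frame = base frame: x ahead of the robot, y to its left, z up, the work surface at z = 0. Lengths are in m, angles in rad, forces in N, time in s.
With the tool pointing down it reaches from about 0.35 to 0.85 m from the base axis. Payload 8.1 kg.
Tool frame: the origin (TCP) lies midway between the tips of the shut fingers; the grasp point (between the pads) lies 19 mm behind it (robot.grip_point_offset is the distance from the TCP to the grasp point, in m); z points along the fingers, y is the line along which they close (so a half turn about z gives the same grasp; the last joint's range is limited). The gripper opens to 93 mm and grips with 3 to 60 N. Pads are 15 mm wide; open, the fingers measure 128 mm over their backs; the gripper's body (75 mm by 188 mm) begins 65 mm behind the grasp point.
Start: joints at [1.259, 0.13, 1.488, -0, 1.523, -0.085], TCP at [0.135, 0.585, 0.219] pointing down, gripper open.
Joint ranges: [-2.96, 2.96], [-0.89, 2.26], [0.02, 2.5], [-1.34, 4.48], [0, 2.73], [-2.66, 2.66]. Speed limits (rad/s): [2.39, 2.39, 2.79, 3.14, 3.14, 3.14].

## Interface

Orientations are given as a rotation vector (axis times angle).
In Python, from plant import robot, read_camera, job gives the robot as it stands.
- The arm moves only by the shell command python3 -m inch 'ROWS' [FORCE]. ROWS is JSON, one flat list of numbers, 5 for each row, row after row: the shift along the world's x, y, z in mm, then the turn about the world's z in degrees, then the opening in per cent of the stroke, from 0 (shut) to 100 (fully open). In form: [dx, dy, dz, yaw, hand, dx, dy, dz, yaw, hand, ...]. A call has 1 to 10 rows; each row is the pose to reach, as a shift and turn from the pose commanded when the call began; what a row does not reach only later rows make up. A row lasts 1/12 s, in which the tool goes at most 41.7 mm and 7.16 degrees, less where a joint would pass 70% of its speed; a pose out of reach is approached as far as the arm can. A call with a gripper value outside its range is refused whole. The fingers move at their own pace and stop on an object; FORCE is the grip in N (left out, the last holds). Time passes only in rows, so rows that repeat a pose let the fingers close. It gives the time, the measured TCP pose, the force, the opening and the grip force at its end, in the units of the state.
- robot.read_state(): the state, without advancing time (a new reading comes with each control period).
- read_camera(name): name is "scene" or "top" or "wrist"; returns a dict with "image" (384x512x3 uint8, blue, green, red), "K" (3x3 intrinsics, pixels), "extrinsics" (4x4, takes a point from world to camera coordinates); the wrist camera has in their place "mount" (4x4, takes a point from camera to tool coordinates, whose origin is the TCP and whose axes are the flange's). Camera axes: x right, y down, z forward; pixel columns grow to the right and rows downward; lengths in m; the calibration is good to about 2 mm. A picture is of the moment at which its call begins: read the wrist's pose just before it. There is no depth.
- job.close_job(): hands the job in; it is judged then, once.
The state is a dict: "t": time; "q": joint angles; "dq": joint speeds; "joint_torque": joint torques, N m; "tool_pos": TCP position; "orientation": TCP orientation; "force": force on the tool from outside, world axes, zero at the start; "wrist_torque": the same for the moment, N m; "opening": finger opening in m; "gripper_force": force on a finger pad.
Only numpy, scipy, OpenCV 4.12 (cv2) and the standard library are available. Lean on these libraries where they do the work, as an engineer would, in place of code of your own. Each camera call takes 0.05 s, during which the arm holds its last target. There are 200 camera calls.

## Working session

There is one attempt and no reset: what is moved stays moved. The work goes in short steps, Python scripts to look and compute and a shell command to move; the robot and the scene stay as the last step left them, time stands still between calls to the robot, and variables do not carry over. Pictures are saved under pics/ and viewed, at most 10 in all, crops included, and the job is handed in when it is done.

```bash
mkdir -p pics; ls; cat > h.py <<'E'
import numpy as np,cv2
from plant import robot,read_camera,job
def snap(n,f,crop=None,s=1):
    c=read_camera(n);im=c["image"]
    if crop: x0,y0,x1,y1=crop; im=im[y0:y1,x0:x1]
    im=cv2.resize(im,None,fx=s,fy=s,interpolation=cv2.INTER_CUBIC); cv2.imwrite("pics/"+f,im); return c
def ray(c,u,v,z,E=None):
    E=c["extrinsics"] if E is None else E
    R,t=E[:3,:3],E[:3,3]; o=-R.T@t; d=R.T@np.linalg.inv(c["K"])@[u,v,1]
    return o+d*(z-o[2])/d[2]
def wE(c,s):
    T=np.eye(4);T[:3,:3]=cv2.Rodrigues(np.array(s["orientation"],float))[0];T[:3,3]=s["tool_pos"]
    return np.linalg.inv(T@c["mount"])
def proj(c,p,E=None):
    E=c["extrinsics"] if E is None else E
    q=c["K"]@(E[:3,:3]@np.array(p)+E[:3,3]); return q[:2]/q[2]
E
python3 - <<'E'
from h import *
c=snap("top","top.png",s=1.5);print(c["K"],c["extrinsics"])
c=snap("scene","scene.png",s=1.5);print(c["K"],c["extrinsics"])
print(robot.read_state())
E
```

```text
pics
[[390.62166047   0.         253.6204483 ]
 [  0.         390.62166047 190.33920165]
 [  0.           0.           1.        ]] [[-0.0311635  -0.999495    0.0062107   0.01370287]
 [-0.978839    0.02926098 -0.20252903  0.5713053 ]
 [ 0.20224502 -0.01239079 -0.97925656  1.25975871]
 [ 0.          0.          0.          1.        ]]
[[361.97205834   0.         252.47314593]
 [  0.         361.97205834 196.09617891]
 [  0.           0.           1.        ]] [[ 0.50200991  0.86476751 -0.01277519 -0.28831699]
 [ 0.61764513 -0.36881338 -0.69461585 -0.31445713]
 [-0.60539288  0.34081351 -0.71926742  1.52305348]
 [ 0.          0.          0.          1.        ]]
{'t': 0.1, 'q': array([ 1.25861891e+00,  1.31097672e-01,  1.48914044e+00, -2.93213592e-06,
        1.52303522e+00, -8.53676797e-02]), 'dq': array([ 0.00119595, -0.00066402, -0.00045983, -0.0018622 ,  0.00113382,
       -0.0014004 ]), 'joint_torque': array([ 4.40177664e-04, -5.61348259e+01, -4.93091834e+01,  7.69612379e-02,
        2.90982710e-02, -8.64921140e-05]), 'tool_pos': array([0.13472372, 0.58415045, 0.21770162]), 'orientation': array([-3.55471167e-01, -3.12108488e+00,  2.58866480e-03]), 'force': array([ 0.00334125, -0.00142225,  0.02693089]), 'wrist_torque': array([ 0.00387873, -0.06230493,  0.0170448 ]), 'gripper_force': 0.0, 'opening': 0.09323134576919183}
```

View pics/top.png

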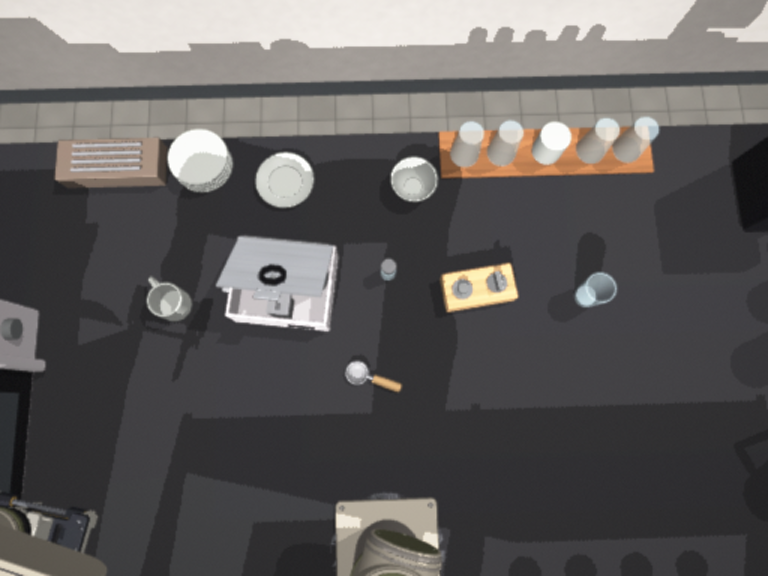

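View pics/scene.png

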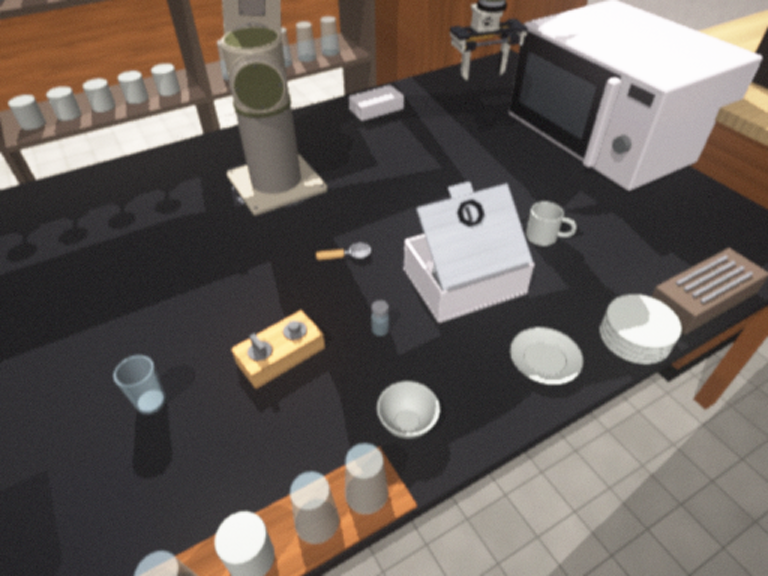

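The top view shows the filter around (280,285), with its cover standing partly open, hinge on the far side. The stand is at (480,288): plug on the left at (462,288), bar-grip knob on the right at (497,282). The shaker is at (389,270) and the mug at (168,300). I'll zoom in for pixel positions.

```bash
python3 - <<'E'
from h import *
t=read_camera("top")["image"];s=read_camera("scene")["image"]
def cr(i,x0,y0,w,h,k):return cv2.resize(i[y0:y0+h,x0:x0+w],None,fx=k,fy=k,interpolation=cv2.INTER_CUBIC)
a=np.vstack([np.hstack([cr(t,140,150,100,75,4),cr(t,285,165,100,75,4)]),np.hstack([cr(s,262,120,100,90,4)[:300],cr(s,145,200,100,75,4)])])
cv2.imwrite("pics/z.png",a)
E
```

```text
(no output)
```

View pics/z.png

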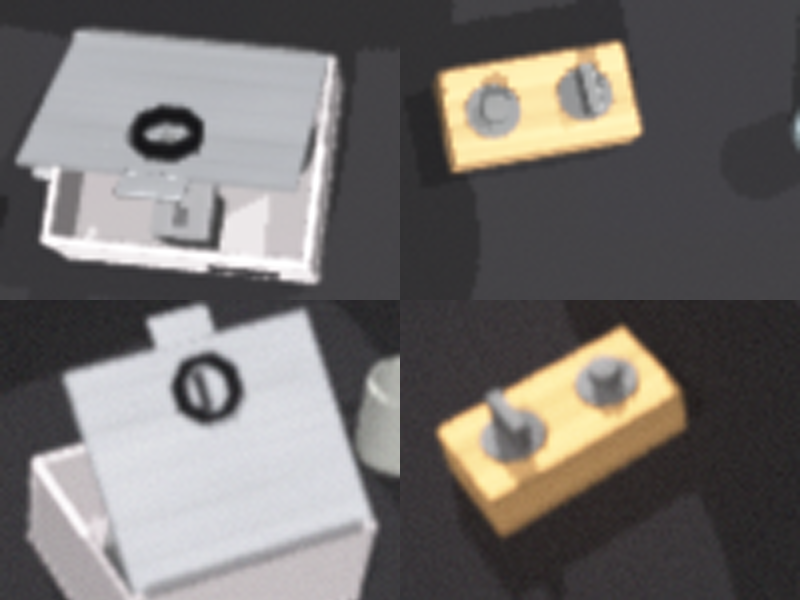

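```bash
cat > fit.py <<'E'
from h import *
from scipy.optimize import least_squares
T=read_camera("top");S=read_camera("scene")
t1=lambda a,b:(140+(a+.5)/4-.5,150+(b+.5)/4-.5); t2=lambda a,b:(285+(a-399.5)/4-.5,165+(b+.5)/4-.5)
s1=lambda a,b:(262+(a+.5)/4-.5,120+(b-299.5)/4-.5); s2=lambda a,b:(145+(a-399.5)/4-.5,200+(b-299.5)/4-.5)
def cov(d,y,h=.006): return ('c',d,y,h)
obs=[(T,t1(80,32),cov(0,.105)),(T,t1(330,55),cov(0,-.105)),(T,t1(18,163),cov(.175,.105)),(T,t1(298,188),cov(.175,-.105)),
(T,t1(113,193),cov(.2,.025)),(T,t1(183,198),cov(.2,-.025)),(T,t1(167,132),cov(.135,0,.02)),
(S,s1(137,590),cov(0,-.105)),(S,s1(372,520),cov(0,.105)),(S,s1(65,377),cov(.175,-.105)),(S,s1(305,310),cov(.175,.105)),
(S,s1(148,323),cov(.2,-.025)),(S,s1(205,305),cov(.2,.025)),(S,s1(208,388),cov(.135,0,.02)),
(T,t1(42,238),('u',-.09,.11,.09)),(T,t1(340,58),('u',.09,-.11,.09)),(S,s1(30,460),('u',-.09,-.11,.09))]
def pt(p,k):
    if k[0]=='c':
        c,s=np.cos(p[3]),np.sin(p[3]); l=np.array([.085-k[1]*c+k[3]*s,k[2],.09+k[1]*s+k[3]*c])
    else: l=np.array(k[1:])
    c,s=np.cos(p[2]),np.sin(p[2]); return np.array([p[0]+c*l[0]-s*l[1],p[1]+s*l[0]+c*l[1],l[2]])
def fit(obs,p0):
    f=lambda p:np.concatenate([proj(c,pt(p,k))-uv for c,uv,k in obs])
    r=least_squares(f,p0,loss='soft_l1'); print(r.x.round(4)); print(f(r.x).reshape(-1,2).round(1).tolist()); return r.x
p=fit(obs,[.5,.2,0,.8])
print('slot',pt(p,('u',-.05,0,.096)),'tab',pt(p,cov(.19,0)),'tabclosed',pt([*p[:3],0],cov(.19,0)))
q=fit([(T,t2(438,75),('u',.04,.08,.045)),(T,t2(622,42),('u',.04,-.08,.045)),(T,t2(640,130),('u',-.04,-.08,.045)),(T,t2(455,162),('u',-.04,.08,.045)),
(S,s2(622,327),('u',-.04,.08,.045)),(S,s2(438,433),('u',-.04,-.08,.045)),(S,s2(684,393),('u',.04,.08,.045)),(S,s2(495,500),('u',.04,-.08,.045))],[.5,-.2,0,0][:3])
print('knob',pt(q,('u',0,-.04,.045)),'plug',pt(q,('u',0,.04,.045)))
print('grip ends',ray(T,*t2(583,65),.077),ray(T,*t2(600,112),.077),ray(S,*s2(493,395),.077),ray(S,*s2(525,440),.077))
print('shaker',ray(T,388/1.5,264/1.5,.075),'mug',ray(T,170/1.5,298/1.5,.075),'base flg',ray(T,595/1.5,290/1.5,.05))
E
python3 fit.py
```

```text
[ 0.5866  0.2156 -0.1359  0.6754]
[[-0.4, -1.2], [-0.3, -0.5], [-0.3, -0.8], [-0.5, 0.3], [0.4, -0.1], [-0.2, 0.4], [0.0, -1.3], [-0.8, 1.0], [-0.1, -0.1], [-0.8, -0.6], [-0.9, 0.3], [-0.6, -0.9], [-0.6, -0.1], [-0.1, -0.6], [-0.5, 0.1], [-1.2, -1.1], [-0.0, -0.3]]
slot [0.53709159 0.2223585  0.096     ] tab [0.52763787 0.22365096 0.21346541] tabclosed [0.4825985  0.22980852 0.096     ]
[ 0.5703 -0.2278  0.1485]
[[-0.2, -1.0], [-0.7, -0.8], [0.0, -0.3], [0.2, -0.1], [0.1, -0.0], [-0.1, -0.9], [-0.7, -1.2], [-0.7, -0.1]]
knob [ 0.57621537 -0.26734597  0.045     ] plug [ 0.56438289 -0.18822585  0.045     ]
grip ends [ 0.59227368 -0.26129926  0.077     ] [ 0.55180751 -0.27260017  0.077     ] [ 0.56042721 -0.27081241  0.077     ] [ 0.61032649 -0.26628517  0.077     ]
shaker [ 0.61665716 -0.02199961  0.075     ] mug [0.55377789 0.46136467 0.075     ] base flg [ 0.54827921 -0.48954352  0.05      ]
```

```bash
python3 -m inch '[0,0,40,0,0, 200,-180,50,0,0, 200,-180,50,0,0, 200,-180,50,0,0, 200,-180,50,0,0, 200,-180,50,0,0, 200,-180,50,0,0, 200,-180,50,0,0, 200,-180,50,0,0, 200,-180,50,0,0]'; python3 -m inch '[193,-180,-10,0,0, 193,-180,-10,0,0, 193,-180,-10,0,0, 193,-180,-10,0,0, 193,-180,-10,0,0, 193,-180,-10,0,0, 193,-180,-10,0,0, 193,-180,-10,0,0, 193,-180,-10,0,0, 193,-180,-10,0,0]'; python3 - <<'E'
from h import *
s=robot.read_state();c=snap("wrist","w1.png");print(s["tool_pos"],s["orientation"],s["q"])
print(proj(c,[.5276,.2237,.2135],wE(c,s)),c["K"],c["mount"])
E
```

```text
t: 1.13
tool_pos: [0.3356, 0.404, 0.2687]
orientation: [-0.36, -3.121, -0.001]
force: [-0.4, 0.7, 0.5]
opening: 0.0307
gripper_force: 0.0
t: 1.97
tool_pos: [0.5269, 0.2264, 0.2585]
orientation: [-0.353, -3.121, -0.001]
force: [-0.8, -0.0, 1.1]
opening: 0.0005
gripper_force: 0.0
[0.52686948 0.22635938 0.25854327] [-3.52900518e-01 -3.12091947e+00 -7.40025308e-04] [ 3.15882613e-01  4.55922393e-02  1.50573776e+00  7.54614459e-04
  1.59078018e+00 -1.02970374e+00]
[250.5263771  209.72503473] [[274.6152011    0.         253.80275741]
 [  0.         274.6152011  188.53429967]
 [  0.           0.           1.        ]] [[-9.70289225e-04 -9.56922265e-01 -2.90342620e-01  8.06515646e-02]
 [ 9.99999501e-01 -8.59095800e-04 -5.10434335e-04  3.69891192e-04]
 [ 2.39013855e-04 -2.90342970e-01  9.56922621e-01 -1.65369001e-01]
 [ 0.00000000e+00  0.00000000e+00  0.00000000e+00  1.00000000e+00]]
```

View pics/w1.png

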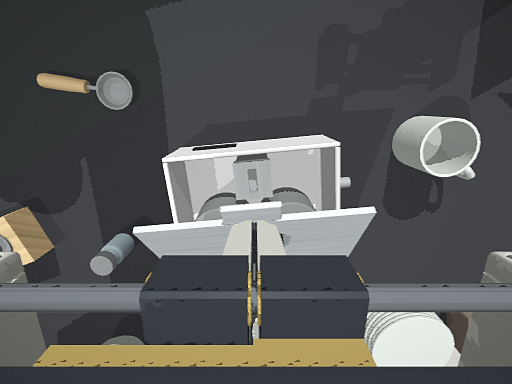

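```bash
python3 -m inch '[1,0,-40,0,0, -8,1,-56,0,0, -18,2,-72,0,0, -25,3,-85,0,0, -31,4,-98,0,0, -36,5,-112,0,0, -40,5,-125,0,0, -43,6,-144,0,0, -44,6,-158,0,0, -44,6,-162,0,0]'; python3 -m inch '[0,0,-1,0,0,0,0,-1,0,0,0,0,-1,0,0]'
```

```text
t: 2.85
tool_pos: [0.482, 0.2317, 0.0959]
orientation: [-0.352, -3.12, 0.0]
force: [-17.0, -4.0, 29.7]
opening: 0.0005
gripper_force: 14.5
t: 3.1
tool_pos: [0.4833, 0.2317, 0.0962]
orientation: [-0.353, -3.122, -0.001]
force: [-2.8, 0.7, 5.0]
opening: 0.0006
gripper_force: 2.1
```

```bash
python3 -m inch '[0,0,0,0,0,0,0,0,0,0,0,0,0,0,0, 0,0,100,0,0,0,0,100,0,0,0,0,100,0,0,40,-250,110,10,45,40,-250,110,10,45,40,-250,110,10,45,40,-250,110,10,45]'; python3 -m inch '[60,-360,0,16,45,60,-360,0,16,45,60,-360,0,16,45,60,-360,0,16,45,60,-360,0,16,45,60,-360,0,16,45,60,-360,0,16,45,60,-360,0,16,45,60,-360,0,16,45,60,-360,0,16,45]';python3 - <<'E'
from h import *
s=robot.read_state();c=snap("wrist","w2.png",s=1.5);print(s["tool_pos"],s["orientation"],s["q"])
print(1.5*proj(c,[.576,-.267,.077],wE(c,s)))
c=snap("top","t2.png",(140,140,260,230),5)
E
```

```text
t: 3.93
tool_pos: [0.5097, 0.0689, 0.2024]
orientation: [0.079, 3.14, -0.0]
force: [1.5, 0.3, 0.8]
opening: 0.0226
gripper_force: 0.0
t: 4.77
tool_pos: [0.569, -0.2967, 0.2005]
orientation: [0.348, -3.121, 0.003]
force: [0.6, 0.9, 0.4]
opening: 0.0417
gripper_force: 0.0
[ 0.56897204 -0.29668252  0.20052448] [ 0.34796708 -3.12084014  0.00329264] [-0.55903749  0.25038675  1.38594655 -0.00252597  1.50506379 -2.35174668]
[418.2101755  291.25357359]
```

View pics/w2.png

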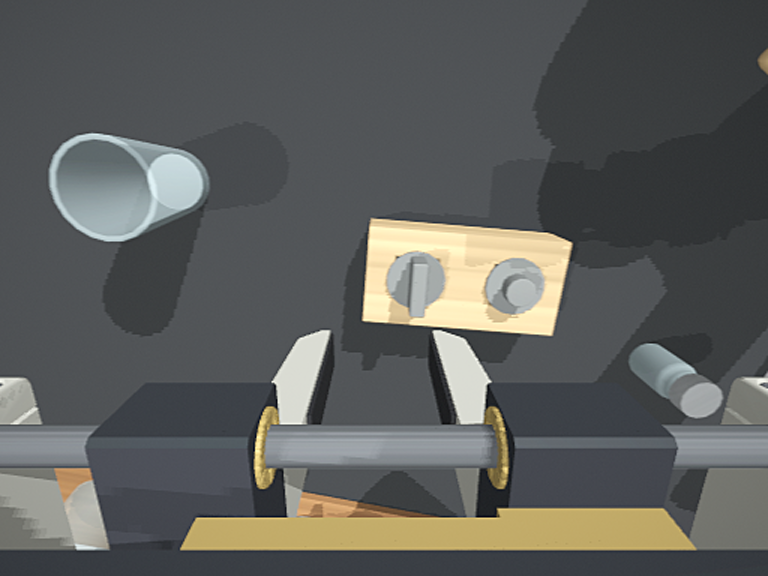

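View pics/t2.png

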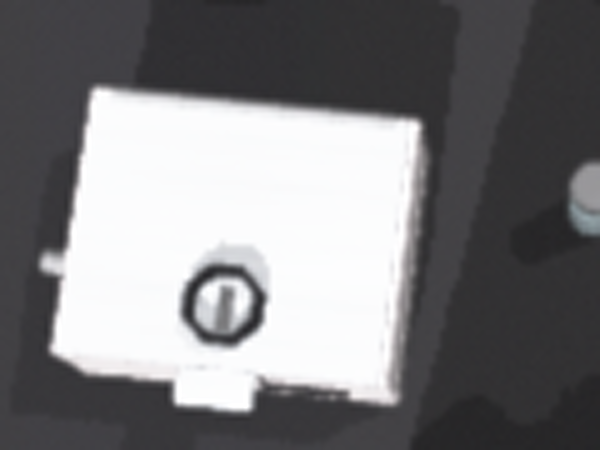

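```bash
python3 - <<'E'
from h import *
s=robot.read_state();c=read_camera("wrist");E=wE(c,s)
a=ray(c,420/1.5-.2,264/1.5-.2,.077,E);b=ray(c,417.5/1.5-.2,317/1.5-.2,.077,E)
print(a,b,(a+b)/2,np.hypot(*(a-b)[:2]),np.degrees(np.arctan2(*(a-b)[1::-1]))%180)
f=ray(c,416/1.5-.2,281/1.5-.2,.049,E);print('flange',f)
R=cv2.Rodrigues(s["orientation"])[0];print('close dir',np.degrees(np.arctan2(R[1,1],R[0,1]))%180, s["tool_pos"])
T=read_camera("top");S=read_camera("scene")
p=ray(T,140+224.5/5-.5,140+304.5/5-.5,.110);print('collar',p)
cr=S["image"][130:210,280:360];cv2.imwrite("pics/s3.png",cv2.resize(cr,None,fx=6,fy=6,interpolation=cv2.INTER_CUBIC))
E
```

```text
[ 0.55580037 -0.26516451  0.077     ] [ 0.59604265 -0.25679547  0.077     ] [ 0.57592151 -0.26097999  0.077     ] 0.04110330397333126 11.748132255791262
flange [ 0.57643486 -0.26056552  0.049     ]
close dir 102.8578080001658 [ 0.56924181 -0.29118264  0.20094344]
collar [0.53440732 0.22065992 0.11      ]
```

View pics/s3.png

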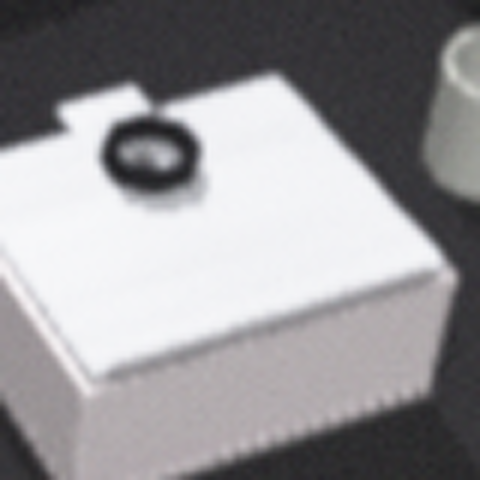

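```bash
python3 -m inch '[7,24,-40,-1,45,7,24,-80,-1,45,7,24,-95,-1,45,7,24,-95,-1,45,7,24,-95,-1,45,7,24,-95,-1,45,7,24,-95,-1,45]';python3 - <<'E'
from h import *
s=robot.read_state();c=snap("wrist","w3.png",(200,140,360,260),5);print(s["tool_pos"],s["orientation"])
print(proj(c,[.576,-.267,.077],wE(c,s)))
E
```

```text
t: 5.6
tool_pos: [0.5784, -0.2665, 0.1104]
orientation: [-0.329, 3.12, -0.005]
force: [-0.7, -0.7, -0.0]
opening: 0.0418
gripper_force: 0.0
[ 0.57843854 -0.26651431  0.11040591] [-0.32884414  3.12029284 -0.00451587]
[253.89907251 210.31542253]
```

View pics/w3.png

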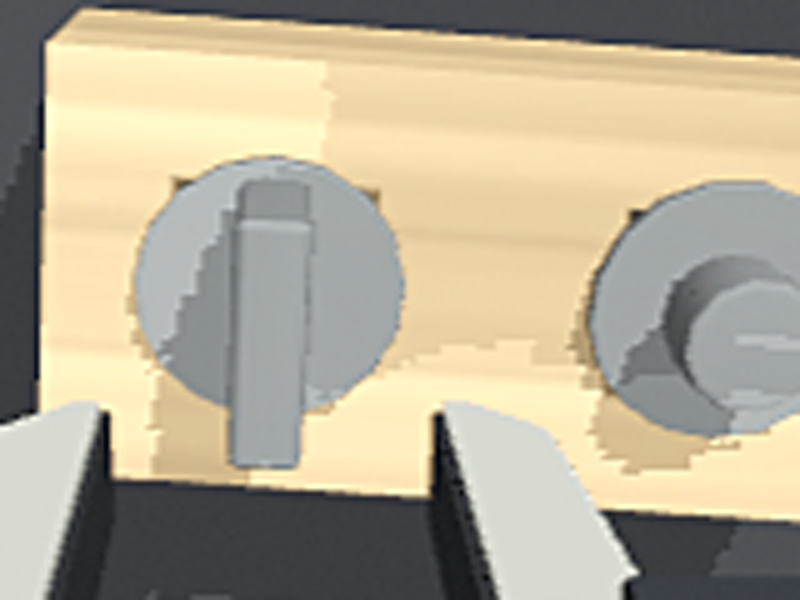

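```bash
python3 - <<'E'
from h import *
s=robot.read_state();c=read_camera("wrist");E=wE(c,s)
a=ray(c,200+275/5-.4,140+222/5-.4,.077,E);b=ray(c,200+266/5-.4,140+467/5-.4,.077,E)
R=cv2.Rodrigues(s["orientation"])[0]
print((a+b)/2,np.hypot(*(a-b)[:2]),np.degrees(np.arctan2(*(a-b)[1::-1]))%180,np.degrees(np.arctan2(R[1,1],R[0,1]))%180, s["tool_pos"])
E
```

```text
[ 0.57490635 -0.26749507  0.077     ] 0.040565792280719305 9.986770694841113 102.01501573079325 [ 0.5783036  -0.26663503  0.11021463]
```

```bash
python3 -m inch '[-3,-0.6,-30,-2,45,-3,-0.6,-57,-2,45,-3,-0.6,-57,-2,45,-3,-0.6,-57,-2,0,-3,-0.6,-57,-2,0,-3,-0.6,-57,-2,0,-3,-0.6,-57,-2,0,-3,-0.6,-57,-2,0,-3,-0.6,-57,-2,0,-3,-0.6,-57,-2,0]' 40; python3 -m inch '[0,0,0,0,0,0,0,0,0,0,0,0,0,0,0]'
```

```text
t: 6.53
tool_pos: [0.5737, -0.2666, 0.0504]
orientation: [-0.274, 3.129, -0.0]
force: [-1.0, 0.3, 2.0]
opening: 0.0116
gripper_force: 40.0
t: 6.78
tool_pos: [0.5738, -0.2666, 0.0504]
orientation: [-0.274, 3.129, -0.0]
force: [-1.4, 0.4, 4.5]
opening: 0.0114
gripper_force: 40.0
```

```bash
python3 -m inch '[0,0,40,0,0,0,0,80,0,0,0,0,120,0,0,0,20,150,0,0,6,120,150,-6,0,12,240,150,-12,0,12,240,150,-12,0,12,240,150,-12,0,12,240,150,-12,0,12,240,150,-12,0]'; python3 -m inch '[14,248,0,-6,0,14,248,0,-6,0,14,248,0,-6,0,14,248,0,-6,0,14,248,0,-6,0,14,248,0,-6,0,14,248,0,-6,0,14,248,0,-6,0,14,248,0,-6,0,14,248,0,-6,0]'; python3 -m inch '[0,0,0,0,0,0,0,0,0,0,0,0,0,0,0,0,0,0,0,0]'; python3 - <<'E'
from h import *
s=robot.read_state();c=read_camera("wrist");E=wE(c,s);im=c["image"];print(s["tool_pos"],s["orientation"],proj(c,[.536,.2215,.11],E))
cv2.imwrite("pics/w4raw.png",im)
u,v=proj(c,[.536,.2215,.11],E).astype(int);x0,y0=max(u-80,0),max(v-60,0);print(x0,y0)
cv2.imwrite("pics/w4.png",cv2.resize(im[y0:y0+120,x0:x0+160],None,fx=5,fy=5,interpolation=cv2.INTER_CUBIC))
E
```

```text
t: 7.62
tool_pos: [0.5853, -0.0209, 0.1997]
orientation: [-0.049, -3.141, -0.004]
force: [-0.7, -0.8, -0.8]
opening: 0.0118
gripper_force: 40.0
t: 8.45
tool_pos: [0.5997, 0.2202, 0.1997]
orientation: [-0.221, -3.133, 0.001]
force: [-0.3, -0.6, -0.6]
opening: 0.0119
gripper_force: 40.0
t: 8.78
tool_pos: [0.5998, 0.2208, 0.2002]
orientation: [0.221, 3.134, 0.0]
force: [0.3, 0.6, -0.8]
opening: 0.0119
gripper_force: 40.0
[0.59983717 0.22083158 0.20021799] [2.20685347e-01 3.13358779e+00 1.00608671e-04] [244.39629852 125.11972631]
164 65
```

View pics/w4.png

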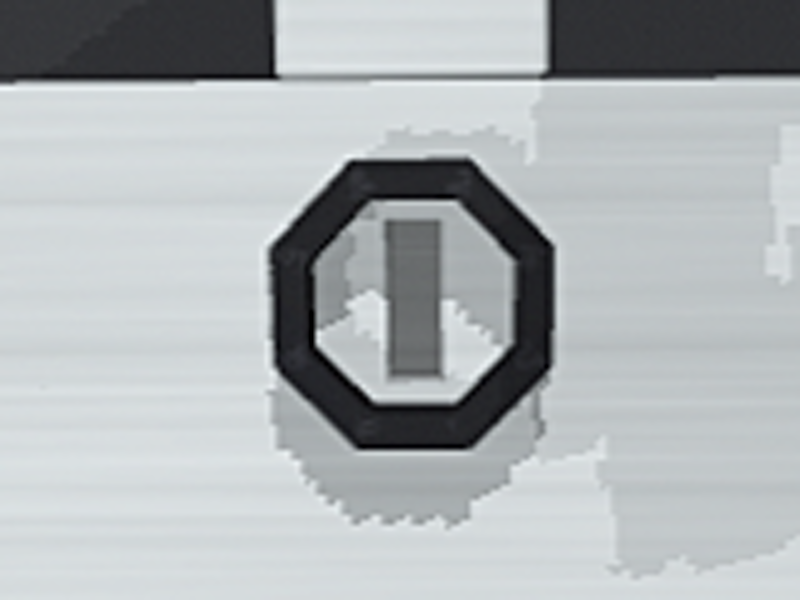

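The slot shows clearly inside the collar, with crop corners at (386,220), (440,220), (442,376) and (388,376), so it is nearly aligned with the tool.

```bash
python3 - <<'E'
from h import *
s=robot.read_state();c=read_camera("wrist");E=wE(c,s)
f=lambda a,b,z:ray(c,164+(a+.5)/5-.5,65+(b+.5)/5-.5,z,E)
P=[f(*p,.096) for p in [(386,220),(440,220),(442,376),(388,376)]]
m=np.mean(P,0);d=(P[3]+P[2]-P[0]-P[1]);print('slot',m,'yaw',np.degrees(np.arctan2(d[1],d[0])),np.linalg.norm(d)/2,np.linalg.norm(P[1]-P[0]))
print('collar',f(412.5,303.5,.11)); e1=f(0,82,.096);e2=f(800,76,.096);e=e1-e2;print('edge yaw',np.degrees(np.arctan2(-e[0],e[1])))
R=cv2.Rodrigues(s["orientation"])[0];cl=np.arctan2(R[1,1],R[0,1])%np.pi
print('close',np.degrees(cl)-90,s["tool_pos"])
o=np.array([.5749,-.2675])-[.5738,-.2666];k=m[:2]-s["tool_pos"][:2]
r=lambda t:np.array([[np.cos(t),-np.sin(t)],[np.sin(t),np.cos(t)]])
print('move mm',1e3*(k-r(np.radians(-18))@o))
E
```

```text
slot [0.53648047 0.2230395  0.096     ] yaw -7.792638521995044 0.029162030850134666 0.010179536924138033
collar [0.53632937 0.22315197 0.11      ]
edge yaw 172.30315731727293
close -8.041207168354077 [0.59979435 0.22099225 0.20020666]
move mm [-64.08192659   3.24312205]
```

```bash
python3 -m inch '[-30,1.5,0,0,0,-64,3.2,0,0,0,-64,3.2,0,0,0,-64,3.2,0,0,0,-64,3.2,-30,0,0,-64,3.2,-50,0,0,-64,3.2,-60,0,0,-64,3.2,-64,0,0,-64,3.2,-64,0,0,-64,3.2,-64,0,0]'; python3 -m inch '[0,0,-1,0,0,0,0,-2,0,0,0,0,-3,0,0,0,0,-4,0,0,0,0,-5,0,0,0,0,-5,0,0,0,0,-5,0,0]'
```

```text
t: 9.72
tool_pos: [0.5367, 0.2249, 0.1372]
orientation: [0.219, 3.133, 0.001]
force: [0.0, -0.0, 0.6]
opening: 0.0119
gripper_force: 40.0
t: 10.3
tool_pos: [0.536, 0.2249, 0.1317]
orientation: [0.219, 3.133, 0.0]
force: [-1.5, -0.3, 3.8]
opening: 0.0119
gripper_force: 40.0
```

```bash
python3 -m inch '[0,0,-0.5,0,0,0,0,-1,0,0,0,0,-1,0,0,0,0,-1,0,0]'; python3 - <<'E'
from h import *
s=robot.read_state();c=read_camera("wrist");im=c["image"];print(s["tool_pos"],s["force"],s["wrist_torque"])
cv2.imwrite("pics/w5.png",cv2.resize(im[140:290,154:354],None,fx=4,fy=4,interpolation=cv2.INTER_CUBIC))
E
```

```text
t: 10.63
tool_pos: [0.5361, 0.2249, 0.1315]
orientation: [0.219, 3.133, 0.001]
force: [-2.3, -1.2, 9.2]
opening: 0.0115
gripper_force: 40.0
[0.5361342  0.22491816 0.13149483] [-2.29517037 -1.24917158  9.19670168] [-0.2641972   0.66604432  0.06305514]
```

View pics/w5.png

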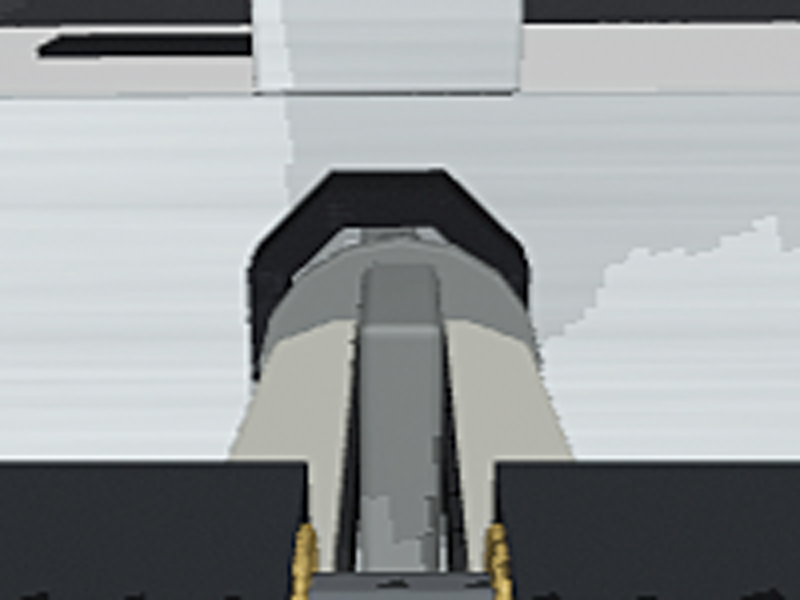

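The foot is resting on the cover. In the crop the collar is centred at u=388 and the bar at u=400, so the knob sits about 2 mm to the right. I'll work out the offset along the bar from the front edges: collar (388,170), flange (401,238) and bar end (400,325).

```bash
python3 - <<'E'
from h import *
s=robot.read_state();c=read_camera("wrist");E=wE(c,s);R=cv2.Rodrigues(s["orientation"])[0]
f=lambda a,b,z:1e3*(R.T@(ray(c,154+(a+.5)/4-.5,140+(b+.5)/4-.5,z,E)-s["tool_pos"]))[:2]
z=s["tool_pos"][2]
print('collar L/R',f(250,290,.11),f(527,290,.11),'front',f(388,170,.11),'inner front',f(388,227,.11),'flange front',f(401,238,z-.0014),'bar end',f(400,325,z+.0266),'bar bottom end',f(400,264,z-.0014))
print('slot',R.T@([.5365,.2230,.096]-s["tool_pos"])*1e3,'slot front',f(390,227,.096)); print(R[:2,:2])
E
```

```text
collar L/R [  5.97467457 -27.2811028 ] [ 5.92079794 23.26903765] front [28.67996161 -1.99934838] inner front [18.07264133 -2.04542886] flange front [22.93042335  0.29073684] bar end [20.02527261  0.15303266] bar bottom end [18.48357629  0.12508158]
slot [-0.58261707 -1.85920343 35.46663168] slot front [13.38257548 -1.83981044]
[[-0.99028765  0.13902669]
 [ 0.13902732  0.99028848]]
```

```bash
python3 -m inch '[0,0,3,0,0,-0.3,-2,3,0,0,-0.3,-2,3,0,0,-0.3,-2,2,0,0,-0.3,-2,1,0,0,-0.3,-2,0,0,0,-0.3,-2,-1,0,0,-0.3,-2,-1,0,0]'
```

```text
t: 11.4
tool_pos: [0.5351, 0.2227, 0.1285]
orientation: [-0.219, -3.133, 0.0]
force: [0.5, -0.1, -0.4]
opening: 0.0114
gripper_force: 40.0
```

```bash
python3 -m inch '[0,0,-2,0,0,0,0,-4,0,0,0,0,-6,0,0,0,0,-8,0,0,0,0,-9,0,0,0,0,-10,0,0,0,0,-10,0,0,0,0,-10,0,0]';python3 -m inch '[0,0,-1,0,0,0,0,-2,0,0,0,0,-3,0,0,0,0,-4,0,0,0,0,-4,0,0,0,0,-4,0,0]'
```

```text
t: 12.07
tool_pos: [0.5353, 0.2227, 0.119]
orientation: [-0.219, -3.134, 0.0]
force: [0.2, -0.9, -1.2]
opening: 0.0118
gripper_force: 40.0
t: 12.57
tool_pos: [0.5353, 0.2227, 0.115]
orientation: [-0.219, -3.134, 0.0]
force: [-1.0, -0.6, -0.8]
opening: 0.0117
gripper_force: 40.0
```

```bash
python3 -m inch '[0,0,-1,0,0,0,0,-2,0,0,0,0,-3,0,0,0,0,-4,0,0,0,0,-4,0,0,0,0,-4,0,0]';for i in 1 2 3; do python3 -m inch '[0,0,-0.5,0,0,0,0,-1,0,0,0,0,-1,0,0,0,0,-1,0,0]'|grep -E 'pos|^force';done
```

```text
t: 13.07
tool_pos: [0.5355, 0.2228, 0.1114]
orientation: [0.219, 3.134, 0.0]
force: [-1.5, -0.1, 4.2]
opening: 0.0115
gripper_force: 40.0
tool_pos: [0.5355, 0.2228, 0.1103]
force: [-2.4, -0.3, 5.6]
tool_pos: [0.5355, 0.2228, 0.1094]
force: [-1.7, -1.3, 5.9]
tool_pos: [0.5355, 0.2228, 0.1086]
force: [-1.8, -1.1, 7.0]
```

```bash
for i in 1 2 3; do python3 -m inch '[0,0,-0.4,0,0,0,0,-0.7,0,0,0,0,-0.7,0,0,0,0,-0.7,0,0]'|grep -E 'pos|^force';done
```

```text
tool_pos: [0.5355, 0.2228, 0.108]
force: [-2.4, -1.0, 8.1]
tool_pos: [0.5355, 0.2228, 0.1074]
force: [-3.6, -1.2, 8.8]
tool_pos: [0.5356, 0.2228, 0.1071]
force: [-3.8, -1.5, 10.9]
```

```bash
for i in 1; do python3 -m inch '[0,0,-0.4,0,0,0,0,-0.7,0,0,0,0,-0.7,0,0,0,0,-0.7,0,0]'|grep -E 'pos|^force';done
```

```text
tool_pos: [0.5357, 0.2228, 0.107]
force: [-5.7, -1.8, 15.1]
```

```bash
python3 -m inch '[0,0,1.7,0,0,0,0,1.7,0,0,0,0,1.7,-3,0,0.1,0.1,1.7,-6,0,0.1,0.2,1.7,-9,0,0.1,0.2,1.7,-12,0,0.1,0.3,1.7,-15,0,0.1,0.3,1.7,-15,0]'; python3 -c "
from h import *
s=robot.read_state();print(s['wrist_torque'],np.degrees(2*np.arctan2(s['orientation'][1],s['orientation'][0]))%180)"
```

```text
t: 16.07
tool_pos: [0.5364, 0.2232, 0.108]
orientation: [0.631, 3.075, 0.001]
force: [-1.0, -0.7, 7.4]
opening: 0.0113
gripper_force: 40.0
[-0.05966902  0.20140123  0.01456339] 156.80572926422212
```

```bash
python3 -m inch '[0,0.1,0,-5,0,0.1,0.2,0,-10,0,0.1,0.3,0,-15,0,0.2,0.3,0,-20,0,0.2,0.4,0,-25,0,0.3,0.4,0,-30,0,0.4,0.5,0,-35,0,0.5,0.5,0,-40,0,0.6,0.5,0,-45,0,0.6,0.5,0,-45,0]'; python3 -c "
from h import *
s=robot.read_state();print(s['wrist_torque'],np.degrees(2*np.arctan2(s['orientation'][1],s['orientation'][0]))%180)"
```

```text
t: 16.9
tool_pos: [0.537, 0.2239, 0.108]
orientation: [1.763, 2.598, 0.003]
force: [-0.1, 0.5, 7.6]
opening: 0.0116
gripper_force: 40.0
[ 0.03612346  0.18048996 -0.00479727] 111.67704722159974
```

```bash
python3 -m inch '[0,0,0,-5,0,0.1,0,0,-10,0,0.2,0,0,-15,0,0.3,0,0,-20,0,0.4,0.1,0,-25,0,0.4,0.1,0,-29,0,0.5,0.1,0,-32,0,0.5,0.1,0,-32,0]'; python3 -c "
from h import *
s=robot.read_state();print(s['wrist_torque'],np.degrees(2*np.arctan2(s['orientation'][1],s['orientation'][0]))%180)"
```

```text
t: 17.57
tool_pos: [0.5375, 0.2241, 0.1081]
orientation: [2.41, 2.015, 0.004]
force: [-1.3, 0.5, 8.2]
opening: 0.0122
gripper_force: 40.0
[ 0.05591476  0.22028175 -0.02031227] 79.80217001971027
```

```bash
for i in 1 2 3 4; do python3 -m inch '[0,0,0.5,0,0,0,0,1,0,0,0,0,1,0,0,0,0,1,0,0]'|grep -E 'pos|^force';done
```

```text
tool_pos: [0.5375, 0.224, 0.109]
force: [-0.8, 0.4, 7.2]
tool_pos: [0.5375, 0.224, 0.1098]
force: [1.0, -0.2, 6.2]
tool_pos: [0.5374, 0.224, 0.1106]
force: [2.2, 1.2, 5.3]
tool_pos: [0.5366, 0.2237, 0.1109]
force: [3.4, 1.4, 4.0]
```

```bash
for i in 1 2; do python3 -m inch '[0,0,0.5,0,0,0,0,0.5,0,0,0,0,0.5,0,0]'|grep -E 'pos|^force';done
```

```text
tool_pos: [0.5364, 0.2236, 0.111]
force: [3.5, 1.4, -1.3]
tool_pos: [0.5362, 0.2235, 0.111]
force: [5.8, 2.3, -4.5]
```

It is caught: pulling up doesn't lift it. I'll ease the load, release and retreat.

```bash
python3 -m inch '[0,0,-0.8,0,0,0,0,-0.8,0,15,0,0,-0.8,0,40,0,0,-0.8,0,40,0,0,-0.8,0,40,0,0,-0.8,0,40,0,0,10,0,40,0,0,40,0,40,0,0,80,0,40,0,0,100,0,40]' 10; python3 -m inch '[-60,0,0,0,40,-60,0,0,0,40,-60,0,0,0,40,-60,0,0,0,40,-60,0,0,0,40]'; python3 - <<'E'
from h import *
S=read_camera("scene");T=read_camera("top");W=read_camera("wrist")
cv2.imwrite("pics/end_s.png",cv2.resize(S["image"][130:210,280:360],None,fx=6,fy=6,interpolation=cv2.INTER_CUBIC))
s=robot.read_state();E=wE(W,s);cv2.imwrite("pics/end_w.png",W["image"])
u=proj(W,[.5365,.2230,.11],E);print(u,s["tool_pos"])
x,y=u.astype(int);g=cv2.cvtColor(W["image"],cv2.COLOR_BGR2GRAY)[max(y-40,0):y+40:2,max(x-48,0):x+48]
print('\n'.join(''.join(" .:-=+*#%@"[v*10//256] for v in r) for r in g))
E
```

```text
t: 20.23
tool_pos: [0.5377, 0.224, 0.2173]
orientation: [2.405, 2.018, 0.007]
force: [1.0, 1.0, 2.4]
opening: 0.0374
gripper_force: 0.0
t: 20.65
tool_pos: [0.4771, 0.2237, 0.2128]
orientation: [2.406, 2.019, 0.002]
force: [0.2, 1.0, -0.1]
opening: 0.0371
gripper_force: 0.0
[311.50443961 179.36592146] [0.47716998 0.2235306  0.21206809]<stdin>:7: RuntimeWarning: overflow encountered in scalar multiply
Traceback (most recent call last):
OverflowError: Python integer 256 out of bounds for uint8
```

```bash
python3 - <<'E'
from h import *
s=robot.read_state();W=read_camera("wrist");E=wE(W,s);g=cv2.cvtColor(W["image"],cv2.COLOR_BGR2GRAY)
# rectify on the plane of the locked grip's top (z~0.1375), 0.25 mm/px, 80 mm square about the slot
c0=np.array([.5365,.2230]);Z=.1375
w=[c0+d for d in np.array([[-.04,-.04],[.04,-.04],[.04,.04],[-.04,.04]])]
H=cv2.getPerspectiveTransform(np.float32([proj(W,[*p,Z],E) for p in w]),np.float32([[0,0],[320,0],[320,320],[0,320]]))
r=cv2.warpPerspective(g,H,(320,320),flags=cv2.INTER_CUBIC)
L=cv2.HoughLinesP(cv2.Canny(r,20,60),1,np.pi/180,40,minLineLength=90,maxLineGap=8)
for x0,y0,x1,y1 in ([] if L is None else L[:,0]): print(np.array([x0,y0,x1,y1])*.25-40,'len',round(np.hypot(x1-x0,y1-y0)/4,1),'ang',round(np.degrees(np.arctan2(y1-y0,x1-x0))%180,1))
print(s["force"],s["t"])
E
```

```text
[ -9.75 -18.    -2.5   22.5 ] len 41.1 ang 79.9
[-12.5   -5.25  -7.    25.5 ] len 31.2 ang 79.9
[-29.5   1.5 -26.   26.5] len 25.2 ang 82.0
[0.01786495 0.11667323 0.49927488] 20.8
```

```bash
python3 -c "
from plant import job;print(job.close_job())"
```

```text
the job is handed in; nothing more can be done
None
```

I handed the job in with the cover shut and the knob locked: it did not lift under a light upward pull before release, and afterwards its bar was about 2° from fully across the slot. The push on the knob peaked at about 15 N, but hand-in returned no verdict and I did not re-check the plug, mug, tumbler or shaker.

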